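# Stack up a filter unit in its seat

### The job

Build up the filter unit in the low steel seat, one part at a time from the bottom up: first the grey filter drum inside the seat's rim, then the black spacer ring lying flat round the boss on top of the drum, then the metal hose connector with its neck up and its foot in the ring's hole, and last the blue cap, knob up, over the neck, down on the connector's flange. Each part must be fully home, upright and let go before the next one is added, and nothing already placed may come apart. Leave the mug, screwdriver, jar and brass nut where they lie.

Things in the scene. Friction and masses are not known exactly. Their poses are not given: they have to be found in the camera images.
- seat: Origin: centre of underside, z up its axis. Sizes in mm. Shallow round steel dish with a rim, fixed to the table (three small bolt lugs round it, reaching 61 mm from the centre, 6 mm high): outside diameter 92, rim 10 high and 6 thick, inside diameter 80; its inner floor is 4 above the table. The target for the drum.
- drum: Origin: centre of underside, z up its axis. Sizes in mm. Grey ribbed filter drum, diameter 64 (the ribs stand out 0.6 further, to look at only), body 34 high, with radial black slots on its top face and a central round boss of diameter 28 standing 6 above that face (40 high in all). About 220 g.
- ring: Origin: centre of underside, z up its axis. Sizes in mm. Plain black plastic spacer ring, lying flat: outside diameter 60, hole diameter 44, 14 high. Its hole goes round the drum's boss with 8 play each side; it rests on the drum's top face, 34 above the drum's underside. About 60 g.
- connector: Origin: centre of underside, z up its axis. Sizes in mm. Aluminium hose connector standing neck up. From below: foot of diameter 28, 5 high; flange of diameter 56 from 5 to 12; neck of diameter 30 from 12 to 34 (black disc on its top). In place the foot hangs in the ring's hole and the flange rests on the ring: its origin is then 9 above the ring's underside. About 140 g.
- cap: Origin: centre of underside, z up its axis. Sizes in mm. Blue plastic cap, standing open side down with a small knob on top: outside diameter 54, body 30 high, wall 4 and top 4 thick, inside diameter 46 and inside depth 26; knob of diameter 20 from 30 to 44. Over the neck it has 8 play each side and its rim rests on the flange, 12 above the connector's origin. About 60 g.
- mug: Origin: centre of underside, z up its axis. Sizes in mm. White mug, rim diameter 72, 62 high, handle to its +y. Not to be disturbed.
- screwdriver: Orange-handled screwdriver lying on the table along its own x (handle to -x). Not to be disturbed.
- jar: Origin: centre of underside, z up its axis. Sizes in mm. Small closed jar with a steel cap, diameter 44, 55 high. Not to be disturbed.
- nut: Origin: centre of underside, z up its axis. Sizes in mm. Brass hexagon nut lying flat, 32 across the corners, 12 high. Not to be disturbed.
Not all that is in view belongs to the job. What is shaped like the connector but orange, pink or red is not meant.

How it is judged:
By the outcome, as a careful person would: the job done as asked, in the order asked, and still so for the second after the job is handed in, with the robot touching nothing.
It also fails if it takes over 128 s, if anything falls off the work surface, if the arm or the gripper's body presses on something with over 40 N, if the wrist force passes 120 N, or if a joint passes its speed limit or range.

### The arm

A 6-joint arm with a two-finger parallel gripper is mounted at the origin on the work surface. World frame = base frame: x ahead of the robot, y to its left, z up, the work surface at z = 0. Lengths are in m, angles in rad, forces in N, time in s.
With the tool pointing down it reaches from about 0.425 to 0.95 m from the base axis. Payload 3.5 kg.
Tool frame: the origin (TCP) lies midway between the tips of the shut fingers; the grasp point (between the pads) lies manip.tcp_to_grasp behind it (manip.tcp_to_grasp is the distance from the TCP to the grasp point, in m); z points along the fingers, y is the line along which they close (so a half turn about z gives the same grasp; the last joint's range is limited). The gripper opens to 85 mm and grips with 20 to 120 N. Pads are 22 mm wide; open, the fingers measure 114 mm over their backs; the gripper's body (76 mm by 85 mm) begins 54 mm behind the grasp point. The pads swing forward as they close: fully open they stand 13 mm farther back than shut.
Start: joints at [-0.15, 0.286, 1.577, -0, 1.279, -0.15], TCP at [0.675, 0, 0.231] pointing down, gripper open.
Joint ranges: [-2.77, 2.77], [-0.9, 2.22], [0.21, 2.48], [-1.53, 4.67], [0.24, 2.81], [-2.84, 2.84]. Speed limits (rad/s): [2.79, 2.79, 3.14, 3.14, 3.14, 3.14].

### API

Orientations are given as a 3x3 rotation matrix whose columns are the frame's x, y, z axes.
In Python, from station import manip, viewer gives the robot as it stands. The module is installed in compiled form; this text tells all that it offers.
- The arm moves only by the tool carry_out, never from a script. Its argument "commands" is text: rows parted by semicolons, each of 6 numbers parted by spaces: the shift along the tool's x, y, z as a fraction of full scale, then the turn, a rotation vector about the tool's x, y, z as a fraction of full scale. In form: dx dy dz ax ay az; .... A call has 1 to 20 rows; each row is the pose to reach, as a shift and turn from the pose commanded when the call began, along the tool's axes at that moment; what a row does not reach only later rows make up. Full scale, the value 1, is 12 cm for a shift and 30 degrees for a turn. A row lasts 1/10 s, in which the tool goes at most 50 mm and 8.59 degrees, less where a joint would pass 70% of its speed; a pose out of reach is approached as far as the arm can. A call with a number of a shift or a turn outside -1 to 1 is refused whole. A call with a gripper value outside its range is refused whole. "fingers" is the closure, from 0 (fully open) to 1 (shut), set as the call begins (left out, the last holds). The fingers move at their own pace and stop on an object; "force" is the grip in N (left out, the last holds). Time passes only in rows, so rows that repeat a pose let the fingers close. It gives the time, the measured TCP pose, the force, the opening and the grip force at its end, in the units of the state.
- manip.observe(): the state, without advancing time (a new reading comes with each control period).
- viewer.capture(name): name is "scene" or "side" or "wrist"; returns (picture, depth): 384x512x3 uint8, red, green, blue; 384x512 float32, m along the optical axis (not along the pixel's ray), 0 where there is no reading.
- viewer.camera_params(name): a dict with "camera_matrix" (3x3 intrinsics, pixels), "distortion" ([k1, k2, p1, p2, k3] as OpenCV has them; the pictures are not rectified), "R" (3x3) and "t" (3): a world point X has camera coordinates R X + t; the wrist camera has in their place "hand_eye" (4x4, takes a point from camera to tool coordinates, whose origin is the TCP and whose axes are the flange's). Camera axes: x right, y down, z forward; pixel columns grow to the right and rows downward; lengths in m; the calibration is good to about 2 mm. A picture is of the moment at which its call begins: read the wrist's pose just before it. camera_params takes no time and is no camera call.
- manip.close_job(): hands the job in; it is judged then, once.
The state is a dict: "t": time; "joints": joint angles; "qvel": joint speeds; "joint_torque": joint torques, N m; "eef_pos": TCP position; "ee_rot": TCP orientation; "contact_force": force on the tool from outside, world axes, zero at the start; "moment": the same for the moment, N m; "width": finger opening in m; "grip_force": force on a finger pad.
Only numpy, scipy, OpenCV 4.12 (cv2) and the standard library are available. Lean on these libraries where they do the work, as an engineer would, in place of code of your own. Each camera call takes 0.05 s, during which the arm holds its last target. There are 200 camera calls.

## Working session

There is one attempt and no reset: what is moved stays moved. The work goes in short steps, Python scripts to look and compute and a tool call to move; the robot and the scene stay as the last step left them, time stands still between calls to the robot, and variables do not carry over. Pictures are saved under pics/ and viewed, at most 14 in all, crops included, and the job is handed in when it is done.

Besides the shell and the picture viewer there is one more tool, called after "Call:" in YAML: its name, and indented under it one key for each argument. carry_out: Moves the arm, as the interface text tells. Shift numbers are shares of 12 cm and turn numbers shares of 30 degrees, none past 1 either way. Its arguments: {"type":"object","properties":{"commands":{"type":"string"},"fingers":{"type":"number"},"force":{"type":"number"}},"required":["commands"]}

```bash
mkdir -p pics
cat > h.py <<'E'
import numpy as np, cv2
from station import manip, viewer
def cap(n):
    s=manip.observe(); im,d=viewer.capture(n); p=viewer.camera_params(n)
    K=np.array(p["camera_matrix"]); D=np.array(p["distortion"])
    if n=="wrist":
        H=np.array(p["hand_eye"]); R=np.array(s["ee_rot"]).reshape(3,3)
        Rc=R@H[:3,:3]; c=R@H[:3,3]+np.array(s["eef_pos"])
    else:
        Rw=np.array(p["R"]); Rc=Rw.T; c=-Rw.T@np.array(p["t"])
    return im,d,(K,D,Rc,c)
def save(n,im): cv2.imwrite("pics/"+n,im[:,:,::-1])
def ray(cam,u,v):
    K,D,Rc,c=cam
    x=cv2.undistortPoints(np.array([[[u,v]]],float),K,D)[0,0]
    return c,Rc@np.array([x[0],x[1],1.])
def onz(cam,u,v,z):
    c,r=ray(cam,u,v); return c+r*(z-c[2])/r[2]
def dep(cam,d,u,v):
    c,r=ray(cam,u,v); return c+r*d[int(v),int(u)]
def cloud(cam,d):
    K,D,Rc,c=cam; h,w=d.shape
    uv=np.stack(np.meshgrid(np.arange(w),np.arange(h)),-1).reshape(-1,1,2).astype(float)
    x=cv2.undistortPoints(uv,K,D)[:,0]
    P=(np.c_[x,np.ones(len(x))]*d.reshape(-1,1))@Rc.T+c
    P[d.reshape(-1)==0]=np.nan
    return P.reshape(h,w,3)
def proj(cam,X):
    K,D,Rc,c=cam
    return cv2.projectPoints(((np.array(X)-c)@Rc).reshape(1,1,3),np.zeros(3),np.zeros(3),K,D)[0][0,0]
E
python3 - <<'E'
from h import *
import pickle
s=manip.observe(); print(s["t"],s["eef_pos"],s["ee_rot"],manip.tcp_to_grasp,s["width"],s["contact_force"])
o={}
for n in("scene","side"):
    im,d,c=cap(n); save(n+"0.png",im); o[n]=(im,d,c); print(n,c[3],c[2][:,2])
pickle.dump(o,open("o.pkl","wb"))
E
```

```text
0.0 [6.74342370e-01 1.41188672e-04 2.29935443e-01] [[ 2.28955448e-06  9.99997297e-01 -2.32506003e-03]
 [ 9.99999931e-01 -1.42286958e-06  3.72759661e-04]
 [ 3.72755345e-04 -2.32506072e-03 -9.99997228e-01]] 0.0187 0.08547862596143302 [-0.71910521 -0.01190036 -0.31287057]
scene [ 1.11574407 -0.03997701  0.97662353] [-0.55396955 -0.00660891 -0.8325107 ]
side [0.16615453 0.51098332 0.70936433] [ 0.36006109 -0.58858629 -0.72382469]
```

View pics/scene0.png

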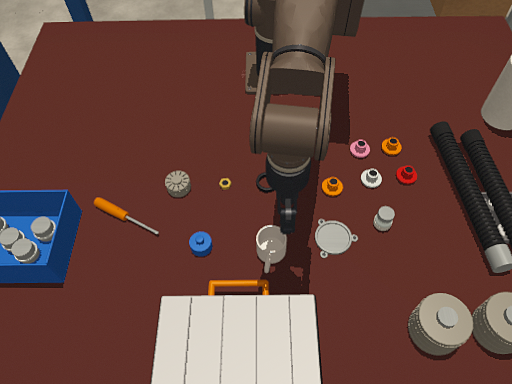

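View pics/side0.png

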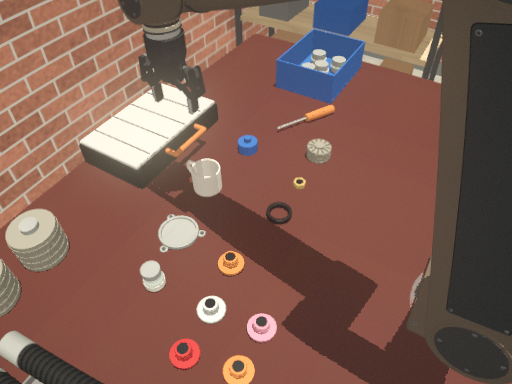

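Scene picture: drum (177,183), nut (225,183), ring (265,182, half hidden), cap (201,243), mug (270,243), seat (335,237), jar (384,218), connector silver (371,178).
- **Connector lookalikes:** orange (332,186) and (392,145), pink (360,148), red (407,174). I choose the metal one at (371,178).
- **Drum lookalikes:** the items in the blue box (40,230) and the big drums (440,322). I choose (177,183).
- **Side view:** drum (319,151), ring (279,212), cap (248,145), seat (180,232), connector (211,309).

Next I'll measure these and look at a close crop.

Run:
```python
from h import *
import pickle
o=pickle.load(open("o.pkl","rb"))
im,d,cs=o["scene"]; im2,d2,c2=o["side"]
P1=cloud(cs,d);P2=cloud(c2,d2)
pts={"drum":((177,179),(319,147)),"ring":((265,182),(279,212)),"conn":((371,174),(210,303)),"cap":((201,236),(248,139)),"seat":((333,238),(179,232)),"nut":((225,183),(300,183)),"mug":((270,240),(207,178)),"jar":((385,212),(151,269))}
for n,(a,b) in pts.items():
    p,r=ray(cs,*a);q,s=ray(c2,*b)
    A=np.c_[r,-s];t=np.linalg.lstsq(A,q-p,rcond=None)[0]
    X=(p+r*t[0]+q+s*t[1])/2; print(n,"tri",X.round(4),"miss",np.linalg.norm(p+r*t[0]-q-s*t[1]).round(4))
    for k,P in(("scene",P1),("side",P2)):
        Q=P.reshape(-1,3); m=(np.hypot(*(Q[:,:2]-X[:2]).T)<.055)&(Q[:,2]>.006)&(Q[:,2]<.1)
        Q=Q[m]
        if len(Q)<5: print(k,"few");continue
        zt=np.percentile(Q[:,2],98)
        T=Q[Q[:,2]>zt-.006]
        (cx,cy),R=cv2.minEnclosingCircle(T[:,:2].astype(np.float32))
        (ax,ay),R2=cv2.minEnclosingCircle(Q[:,:2].astype(np.float32))
        print("  ",k,len(Q),"ztop",zt.round(4),"top circ",np.round([cx,cy,R],4),"all",np.round([ax,ay,R2],4))
a=cv2.resize(im[130:260,150:270],None,fx=3,fy=3,interpolation=cv2.INTER_CUBIC)
b=cv2.resize(im[130:260,300:420],None,fx=3,fy=3,interpolation=cv2.INTER_CUBIC)
save("crop1.png",np.hstack([a,b]))
```

```text
drum tri [ 0.4474 -0.2678  0.0329] miss 0.0034
   scene 508 ztop 0.0407 top circ [ 0.452  -0.2694  0.0317] all [ 0.4511 -0.2695  0.0344]
   side 447 ztop 0.0402 top circ [ 0.4456 -0.2656  0.0293] all [ 0.4491 -0.266   0.0346]
ring tri [ 0.4406 -0.0352  0.0052] miss 0.002
   scene 104 ztop 0.0159 top circ [ 0.4439 -0.0347  0.0291] all [ 0.4448 -0.0352  0.0296]
   side 260 ztop 0.016 top circ [ 0.4397 -0.0313  0.0304] all [ 0.4397 -0.0313  0.0305]
conn tri [0.4343 0.2482 0.0276] miss 0.0021
   scene 300 ztop 0.0353 top circ [0.4349 0.2498 0.016 ] all [0.4353 0.2504 0.0286]
   side 606 ztop 0.0348 top circ [0.4334 0.2514 0.0155] all [0.433  0.2504 0.0284]
cap tri [ 0.6219 -0.1914  0.0413] miss 0.002
   scene 435 ztop 0.0438 top circ [ 0.6297 -0.197   0.0101] all [ 0.6296 -0.1959  0.0279]
   side 310 ztop 0.0431 top circ [ 0.6268 -0.1947  0.0095] all [ 0.6265 -0.1943  0.028 ]
seat tri [0.6093 0.1311 0.0011] miss 0.002
   scene 265 ztop 0.0124 top circ [0.6062 0.1307 0.0504] all [0.6057 0.1327 0.0511]
   side 310 ztop 0.0116 top circ [0.609  0.1297 0.0542] all [0.609  0.1297 0.0542]
nut tri [ 0.4417 -0.1442  0.0057] miss 0.0004
   scene 87 ztop 0.0141 top circ [ 0.4445 -0.1451  0.0159] all [ 0.4447 -0.1439  0.0167]
   side 100 ztop 0.0143 top circ [ 0.4438 -0.1446  0.0162] all [ 0.4432 -0.1445  0.0165]
mug tri [ 0.6328 -0.023   0.0339] miss 0.0076
   scene 688 ztop 0.0628 top circ [ 0.6446 -0.0245  0.0401] all [ 0.6455 -0.0245  0.0408]
   side 940 ztop 0.0629 top circ [ 0.6393 -0.024   0.0377] all [ 0.6448 -0.0237  0.0429]
jar tri [0.5669 0.2581 0.052 ] miss 0.0013
   scene 372 ztop 0.0565 top circ [0.5718 0.2591 0.0204] all [0.5733 0.2578 0.0226]
   side 570 ztop 0.0561 top circ [0.5706 0.2607 0.0215] all [0.5686 0.2609 0.023 ]
```

View pics/crop1.png

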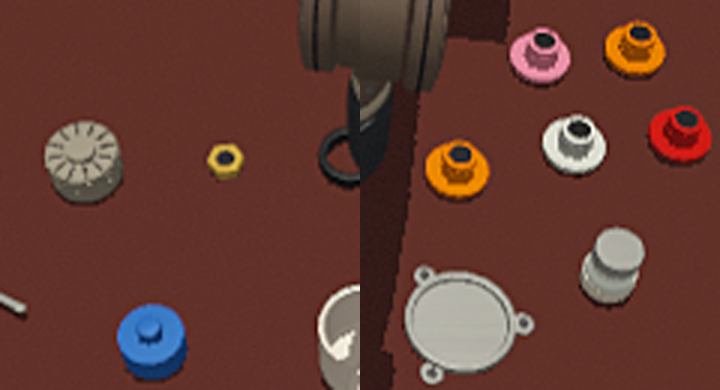

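The crop shows the ribbed drum with its slots (82,155), blue cap (150,340), black ring (340,155), seat (460,320) and the metal connector, neck up (575,140). Moving towards the drum.

Call:
carry_out:
  commands: "-0.4 -0.4 -0.1 0 0 0; -0.7 -0.7 -0.2 0 0 0; -1 -1 -0.2 0 0 0; -1 -1 -0.2 0 0 0"

```text
t: 0.5
eef_pos: [0.5527, -0.122, 0.2554]
ee_rot: [[0.002, 1.0, -0.001], [1.0, -0.002, -0.001], [-0.001, -0.001, -1.0]]
contact_force: [0.6, 0.2, -0.2]
width: 0.0855
grip_force: 0.0
```

Call:
carry_out:
  commands: "-0.4 -0.3 0 0 0 0; -0.7 -0.6 0 0 0 0; -1 -0.8 0 0 0 0; -1 -0.8 0 0 0 0; -1 -0.8 0 0 0 0; -1 -0.8 0 0 0 0"

```text
t: 1.1
eef_pos: [0.4593, -0.2393, 0.255]
ee_rot: [[-0.0, 1.0, -0.0], [1.0, 0.0, 0.001], [0.001, -0.0, -1.0]]
contact_force: [0.3, -0.3, -0.5]
width: 0.0854
grip_force: 0.0
```

Run:
```python
from h import *
im,d,c=cap("wrist"); save("w1.png",im); print(c[3],c[2][:,2],manip.observe()["eef_pos"],manip.observe()["t"])
for X in [(.45,-.268,.034),(.442,-.033,.014),(.608,.131,.01)]: print(proj(c,X))
```

```text
[ 0.46010661 -0.15818668  0.39737152] [-8.23622476e-04 -3.15712014e-01 -9.48854702e-01] [ 0.4595678  -0.23898113  0.25509252] 1.15
[248.66163397 184.04149605]
[241.21857233  -7.04468045]
[ 383.33793078 -148.82386097]
```

View pics/w1.png

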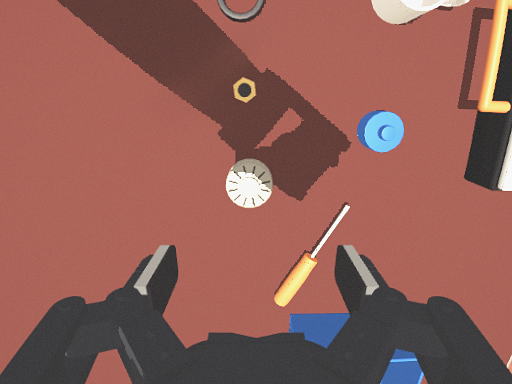

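The wrist view shows the drum top centre at (249,183), nut (245,90), cap (381,131), ring at the top edge (241,0) and screwdriver (310,260).

```bash
cat >> h.py <<'E'
def fit(P,X,r,z0,z1):
    Q=P.reshape(-1,3); Q=Q[(np.hypot(*(Q[:,:2]-np.array(X)[:2]).T)<r)&(Q[:,2]>z0)&(Q[:,2]<z1)]
    (x,y),R=cv2.minEnclosingCircle(Q[:,:2].astype(np.float32))
    return np.round([x,y,R,np.median(Q[:,2]),np.percentile(Q[:,2],98)],4),len(Q)
E
python3 - <<'E'
from h import *
im,d,c=cap("wrist"); P=cloud(c,d)
print("drum face",fit(P,(.45,-.268),.05,.03,.0375),"boss",fit(P,(.45,-.268),.025,.0385,.05))
print("cap",fit(P,(.628,-.195),.05,.026,.034),"knob",fit(P,(.628,-.195),.03,.04,.05))
print("nut",fit(P,(.444,-.145),.03,.009,.02))
print("table",np.nanmedian(P[170:220,100:180,2]))
s=manip.observe();print(s["eef_pos"],s["width"])
# finger points in tool frame
R=np.array(s["ee_rot"]);Q=(P.reshape(-1,3)-s["eef_pos"])@R
m=(np.abs(Q[:,0])<.015)&(np.abs(Q[:,1])<.07)&(np.abs(Q[:,2])<.08)
for sg in(1,-1):
    q=Q[m&(Q[:,1]*sg>0)]
    if len(q): print(sg,len(q),q.min(0).round(4),q.max(0).round(4))
E
```

```text
drum face (array([ 0.4493, -0.2701,  0.0325,  0.0335,  0.0353]), 1307) boss (array([ 0.4495, -0.2698,  0.0139,  0.0395,  0.0409]), 275)
cap (array([ 0.6283, -0.1969,  0.0272,  0.0295,  0.0314]), 1047) knob (array([ 0.6282, -0.1978,  0.0106,  0.0432,  0.0449]), 192)
nut (array([ 0.4446, -0.1456,  0.0153,  0.0118,  0.0137]), 395)
table -0.00036003301232767626
[ 0.45968836 -0.23882714  0.25512993] 0.08558313189504504
1 8631 [-0.0139  0.0001 -0.08  ] [ 0.015   0.07   -0.0124]
-1 8780 [-0.0141 -0.07   -0.08  ] [ 0.0149 -0.0002 -0.0122]
```

Call:
carry_out:
  commands: "-0.1 -0.04 0.3 0 0 0; -0.26 -0.087 0.6 0 0 0; -0.26 -0.087 1 0 0 0; -0.26 -0.087 1 0 0 0; -0.26 -0.087 1 0 0 0; -0.26 -0.087 1 0 0 0"

```text
t: 1.8
eef_pos: [0.4504, -0.2717, 0.1382]
ee_rot: [[-0.002, 1.0, 0.003], [1.0, 0.002, -0.003], [-0.003, 0.003, -1.0]]
contact_force: [0.4, -0.4, 0.8]
width: 0.0856
grip_force: 0.0
```

Run:
```python
from h import *
im,d,c=cap("wrist"); P=cloud(c,d)
print("drum face",fit(P,(.45,-.268),.045,.03,.0375),"boss",fit(P,(.45,-.268),.025,.0385,.05))
print(manip.observe()["eef_pos"])
```

```text
drum face (array([ 0.4498, -0.2704,  0.0322,  0.0335,  0.0352]), 2780) boss (array([ 0.4499, -0.2707,  0.0139,  0.0396,  0.0408]), 624)
[ 0.45053011 -0.27195647  0.13857332]
```

Call:
carry_out:
  commands: "0.012 0 0.3 0 0 0; 0.012 0 0.6 0 0 0; 0.012 0 0.85 0 0 0; 0.012 0 1 0 0 0; 0.012 0 1 0 0 0; 0.012 0 1 0 0 0"

```text
t: 2.45
eef_pos: [0.45, -0.2707, 0.0174]
ee_rot: [[-0.0, 1.0, 0.003], [1.0, 0.0, -0.002], [-0.002, 0.003, -1.0]]
contact_force: [0.2, 0.1, 0.6]
width: 0.0855
grip_force: 0.0
```

Call:
carry_out:
  commands: "0 0 0.13 0 0 0; 0 0 0.13 0 0 0; 0 0 0.13 0 0 0"

```text
t: 2.75
eef_pos: [0.4496, -0.2705, 0.0015]
ee_rot: [[-0.0, 1.0, 0.002], [1.0, 0.0, -0.002], [-0.002, 0.002, -1.0]]
contact_force: [0.5, 0.1, -0.0]
width: 0.0855
grip_force: 0.0
```

Call:
carry_out:
  commands: "0 0 0 0 0 0; 0 0 0 0 0 0; 0 0 0 0 0 0; 0 0 0 0 0 0; 0 0 0 0 0 0; 0 0 0 0 0 0; 0 0 0 0 0 0; 0 0 0 0 0 0; 0 0 0 0 0 0; 0 0 0 0 0 0"
  fingers: 1
  force: 40

```text
t: 3.75
eef_pos: [0.4496, -0.2705, 0.0014]
ee_rot: [[0.0, 1.0, 0.002], [1.0, -0.0, -0.001], [-0.001, 0.002, -1.0]]
contact_force: [-0.0, 0.6, 8.0]
width: 0.0632
grip_force: 44.4
```

Call:
carry_out:
  commands: "0 0 -0.2 0 0 0; 0 0 -0.5 0 0 0; 0 0 -0.8 0 0 0; 0 0 -1 0 0 0; 0 0 -1 0 0 0; 0 0 -1 0 0 0"

```text
t: 4.35
eef_pos: [0.448, -0.2693, 0.1189]
ee_rot: [[-0.0, 1.0, -0.001], [1.0, 0.0, 0.001], [0.001, -0.001, -1.0]]
contact_force: [-0.0, 0.2, -2.7]
width: 0.0627
grip_force: 45.5
```

Run:
```python
from h import *
im,d,c=cap("wrist"); P=cloud(c,d); s=manip.observe()
print(s["eef_pos"],s["width"],s["contact_force"]); R=np.array(s["ee_rot"]);Q=(P.reshape(-1,3)-s["eef_pos"])@R
m=(np.abs(Q[:,0])<.015)&(np.abs(Q[:,1])<.07)&(np.abs(Q[:,2])<.08)
for sg in(1,-1):
    q=Q[m&(Q[:,1]*sg>.034)]; print(sg,len(q),np.percentile(q,99.5,axis=0).round(4),q.max(0).round(4))
q=Q[(np.abs(Q[:,1])<.031)&(np.abs(Q[:,0])<.045)&(Q[:,2]<.03)]
for a in(-.01,0,.01,.02,.03): print(a,np.median(q[(abs(q[:,0]-a)<.003)][:,2]).round(4) if (abs(q[:,0]-a)<.003).any() else None)
print(fit(P,s["eef_pos"],.045,s["eef_pos"][2]+.027,s["eef_pos"][2]+.036))
save("w2.png",im)
```

```text
[ 0.44738411 -0.2687273   0.11767656] 0.0626534761835482 [ 0.88909611 -0.27835601 -3.55273703]
1 6795 [ 0.013   0.0659 -0.0132] [ 0.0147  0.0671 -0.0088]
-1 6271 [ 0.0131 -0.0342 -0.0146] [ 0.0137 -0.034  -0.0085]
-0.01 -0.034
0 -0.0346
0.01 -0.08
0.02 -0.0913
0.03 -0.0231
(array([ 0.4477, -0.2633,  0.0444,  0.151 ,  0.1527]), 10657)
```

View pics/w2.png

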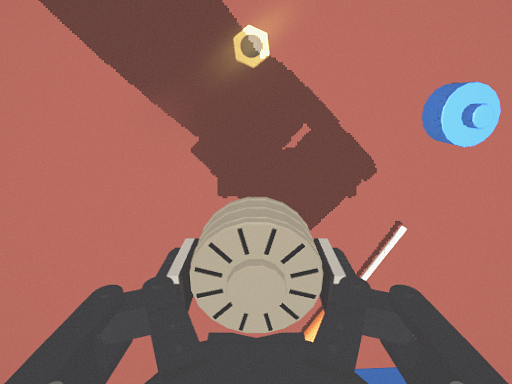

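The drum is held level, centre at (257,280), between the pads. Its underside is about level with the TCP, so the tips will clear the rim. Carrying it to the seat.

Call:
carry_out:
  commands: "0.3 0.1 0 0 0 0; 0.6 0.25 0 0 0 0; 0.9 0.35 0 0 0 0; 1 0.4 0 0 0 0"

```text
t: 4.8
eef_pos: [0.4952, -0.1461, 0.1165]
ee_rot: [[-0.003, 1.0, -0.005], [1.0, 0.003, 0.004], [0.004, -0.005, -1.0]]
contact_force: [0.1, -1.0, -2.6]
width: 0.0633
grip_force: 45.3
```

Call:
carry_out:
  commands: "0.35 0.1 0 0 0 0; 0.7 0.25 0 0 0 0; 1 0.4 0 0 0 0; 1 0.4 0 0 0 0"

```text
t: 5.2
eef_pos: [0.5447, -0.0262, 0.1177]
ee_rot: [[-0.005, 1.0, -0.002], [1.0, 0.005, 0.002], [0.002, -0.002, -1.0]]
contact_force: [0.4, -0.6, -3.2]
width: 0.0629
grip_force: 45.3
```

Call:
carry_out:
  commands: "0.3 0.15 0 0 0 0; 0.6 0.35 0 0 0 0; 0.7 0.52 0 0 0 0; 0.7 0.52 0 0 0 0; 0.7 0.52 0 0 0 0; 0.7 0.52 0 0 0 0"

```text
t: 5.8
eef_pos: [0.6056, 0.0532, 0.1182]
ee_rot: [[0.001, 1.0, -0.003], [1.0, -0.001, -0.0], [-0.0, -0.003, -1.0]]
contact_force: [-0.2, -0.7, -2.6]
width: 0.063
grip_force: 45.4
```

Run:
```python
from h import *
im,d,c=cap("wrist"); P=cloud(c,d); s=manip.observe(); print(s["eef_pos"],s["t"],s["width"])
save("w3.png",im)
# rim top points
for X in[(.608,.131,.01)]: print(proj(c,X))
Q=P.reshape(-1,3); m=(np.hypot(Q[:,0]-.608,Q[:,1]-.131)<.05)&(Q[:,2]>.008)&(Q[:,2]<.0135)
q=Q[m]; A=np.c_[2*q[:,:2],np.ones(len(q))]; 
x=np.linalg.lstsq(A,(q[:,:2]**2).sum(1),rcond=None)[0]; print(len(q),x[:2],np.sqrt(x[2]+x[0]**2+x[1]**2),np.median(q[:,2]))
```

```text
[0.6057445  0.05319702 0.11863388] 5.85 0.06303182310503669
[258.2238043  103.59355808]
2010 [0.60966048 0.13052668] 0.04256131109377257 0.009448173585803299
```

View pics/w3.png

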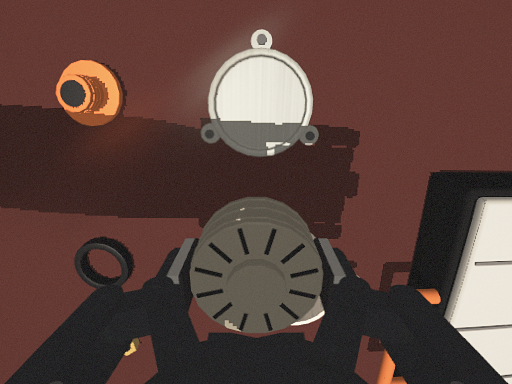

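Seat seen at (260,100), clear and empty, orange decoy (90,92), ring (103,265). Aligning over the seat and going down most of the way.

Call:
carry_out:
  commands: "0.3 0.02 0 0 0 0; 0.55 0.03 0 0 0 0; 0.644 0.03 0 0 0 0; 0.644 0.03 0.2 0 0 0; 0.644 0.03 0.5 0 0 0; 0.644 0.03 0.75 0 0 0; 0.644 0.03 0.75 0 0 0; 0.644 0.03 0.75 0 0 0; 0.644 0.03 0.75 0 0 0"

```text
t: 6.75
eef_pos: [0.6123, 0.1311, 0.0321]
ee_rot: [[0.001, 1.0, 0.004], [1.0, -0.001, 0.0], [0.0, 0.004, -1.0]]
contact_force: [0.6, -0.4, -2.4]
width: 0.0626
grip_force: 45.4
```

Call:
carry_out:
  commands: "0 -0.025 0 0 0 0; 0 -0.025 0.1 0 0 0; 0 -0.025 0.17 0 0 0; 0 -0.025 0.19 0 0 0; 0 -0.025 0.2 0 0 0; 0 -0.025 0.2 0 0 0; 0 -0.025 0.2 0 0 0"

```text
t: 7.45
eef_pos: [0.6078, 0.1316, 0.0056]
ee_rot: [[-0.0, 1.0, 0.001], [1.0, 0.0, 0.0], [0.0, 0.001, -1.0]]
contact_force: [0.1, -0.2, -2.7]
width: 0.0626
grip_force: 45.5
```

Call:
carry_out:
  commands: "0 0.005 0.01 0 0 0; 0 0.005 0.015 0 0 0; 0 0.005 0.015 0 0 0; 0 0.005 0.015 0 0 0"

```text
t: 7.85
eef_pos: [0.6083, 0.1316, 0.0054]
ee_rot: [[-0.0, 1.0, -0.001], [1.0, 0.0, -0.0], [-0.0, -0.001, -1.0]]
contact_force: [-5.3, -0.3, 5.8]
width: 0.0631
grip_force: 46.5
```

Contact right at the expected height. Releasing and rising clear.

Call:
carry_out:
  commands: "0 0 0 0 0 0; 0 0 0 0 0 0; 0 0 0 0 0 0; 0 0 0 0 0 0; 0 0 0 0 0 0; 0 0 -0.1 0 0 0; 0 0 -0.4 0 0 0; 0 0 -0.7 0 0 0; 0 0 -1 0 0 0; 0 0 -1 0 0 0; 0 0 -1 0 0 0"
  fingers: 0

```text
t: 8.95
eef_pos: [0.6091, 0.1316, 0.1261]
ee_rot: [[0.0, 1.0, 0.004], [1.0, -0.0, 0.0], [0.0, 0.004, -1.0]]
contact_force: [-0.2, 1.0, 0.0]
width: 0.0852
grip_force: 0.0
```

Call:
carry_out:
  commands: "-0.3 -0.2 -0.1 0 0 0; -0.6 -0.5 -0.3 0 0 0; -0.8 -0.8 -0.5 0 0 0; -0.8 -0.8 -0.5 0 0 0; -0.8 -0.8 -0.5 0 0 0"

```text
t: 9.45
eef_pos: [0.5114, 0.0351, 0.1836]
ee_rot: [[0.002, 1.0, -0.0], [1.0, -0.002, 0.0], [0.0, -0.0, -1.0]]
contact_force: [0.2, 0.9, -0.7]
width: 0.0853
grip_force: 0.0
```

Run:
```python
from h import *
im,d,c=cap("wrist"); P=cloud(c,d); s=manip.observe(); print(s["eef_pos"],s["t"],s["width"])
print("face",fit(P,(.608,.131),.04,.034,.0405),"boss",fit(P,(.608,.131),.025,.042,.05))
for n in("scene","side"):
    i2,d2,c2=cap(n);P2=cloud(c2,d2);print(n,"face",fit(P2,(.608,.131),.04,.034,.0405),"boss",fit(P2,(.608,.131),.025,.042,.05))
    print(" ring",fit(P2,(.441,-.033),.045,.011,.02))
print("ring",fit(P,(.441,-.033),.045,.011,.02))
save("w4.png",im)
```

```text
[0.51174067 0.03561791 0.18295891] 9.5 0.08545796831391415
face (array([0.6087, 0.1316, 0.0325, 0.0376, 0.0393]), 2697) boss (array([0.6086, 0.1311, 0.014 , 0.0435, 0.0453]), 660)
scene face (array([0.6102, 0.1316, 0.0328, 0.037 , 0.0401]), 367) boss (array([0.6109, 0.1291, 0.0166, 0.0436, 0.0461]), 69)
 ring (array([ 0.4416, -0.0327,  0.0301,  0.013 ,  0.017 ]), 125)
side face (array([0.6087, 0.1328, 0.0335, 0.0373, 0.0398]), 413) boss (array([0.6087, 0.1331, 0.0144, 0.0433, 0.0452]), 92)
 ring (array([ 0.4393, -0.0306,  0.0302,  0.0135,  0.0159]), 190)
ring (array([ 0.4407, -0.0321,  0.0301,  0.0133,  0.0148]), 781)
```

View pics/w4.png

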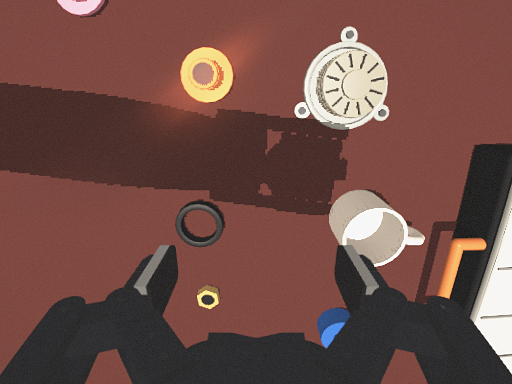

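Drum sits home: face at 38 mm, centre (350,85) in the image inside the rim. The ring lies at (199,224). Going over the ring.

Call:
carry_out:
  commands: "-0.3 -0.3 0 0 0 0; -0.565 -0.592 0.2 0 0 0; -0.565 -0.592 0.5 0 0 0; -0.565 -0.592 0.6 0 0 0; -0.565 -0.592 0.6 0 0 0; -0.565 -0.592 0.6 0 0 0"

```text
t: 10.2
eef_pos: [0.4423, -0.0318, 0.1124]
ee_rot: [[-0.001, 1.0, 0.0], [1.0, 0.001, 0.0], [0.0, 0.0, -1.0]]
contact_force: [0.3, -1.2, -0.2]
width: 0.0853
grip_force: 0.0
```

Run:
```python
from h import *
im,d,c=cap("wrist"); P=cloud(c,d); s=manip.observe(); print(s["eef_pos"],s["ee_rot"][2],s["joints"])
print("ring",fit(P,(.441,-.033),.04,.011,.02))
```

```text
[ 0.44281018 -0.03195273  0.11314514] [-4.32212938e-04  1.78906159e-03 -9.99998306e-01] [-3.01379343e-01 -9.99282040e-02  2.22459468e+00  1.42511319e-04
  1.01508964e+00 -3.02945561e-01]
ring (array([ 0.4403, -0.032 ,  0.0298,  0.0133,  0.0148]), 1457)
```

Call:
carry_out:
  commands: "0 -0.02 0.3 0 0 0; 0 -0.02 0.6 0 0 0; 0 -0.02 0.85 0 0 0; 0 -0.02 0.95 0 0 0; 0 -0.02 0.95 0 0 0; 0 -0.02 0.95 0 0 0; 0 -0.02 0.95 0 0 0"

```text
t: 10.95
eef_pos: [0.4407, -0.0327, -0.0002]
ee_rot: [[-0.0, 1.0, 0.004], [1.0, 0.0, -0.001], [-0.001, 0.004, -1.0]]
contact_force: [-0.2, -0.2, 0.4]
width: 0.0853
grip_force: 0.0
```

Call:
carry_out:
  commands: "0 0 0.015 0 0 0; 0 0 0.015 0 0 0; 0 0 0.015 0 0 0; 0 0 0.015 0 0 0; 0 0 0.015 0 0 0; 0 0 0.015 0 0 0; 0 0 0.015 0 0 0; 0 0 0.015 0 0 0; 0 0 0.015 0 0 0; 0 0 0.015 0 0 0"
  fingers: 1
  force: 25

```text
t: 11.95
eef_pos: [0.4394, -0.0324, -0.0029]
ee_rot: [[0.0, 1.0, 0.001], [1.0, -0.0, -0.0], [-0.0, 0.001, -1.0]]
contact_force: [-1.1, 0.6, 6.4]
width: 0.0574
grip_force: 26.7
```

Call:
carry_out:
  commands: "0 0 -0.1 0 0 0; 0 0 -0.3 0 0 0; 0 0 -0.6 0 0 0; 0 0 -0.9 0 0 0; 0 0 -1 0 0 0; 0 0 -1 0 0 0; 0 0 -1 0 0 0"

```text
t: 12.65
eef_pos: [0.4378, -0.032, 0.1151]
ee_rot: [[0.0, 1.0, -0.002], [1.0, -0.0, 0.0], [0.0, -0.002, -1.0]]
contact_force: [0.5, 0.1, -1.1]
width: 0.0583
grip_force: 27.5
```

Run:
```python
from h import *
im,d,c=cap("wrist"); P=cloud(c,d); s=manip.observe(); print(s["eef_pos"],s["width"],s["ee_rot"])
save("w5.png",im)
R=np.array(s["ee_rot"]);Q=(P.reshape(-1,3)-s["eef_pos"])@R
q=Q[(np.abs(Q[:,1])<.0285)&(np.hypot(Q[:,0],Q[:,1])<.034)&(Q[:,2]>-.022)&(Q[:,2]<.012)&(Q[:,0]>-.035)]
print(len(q),np.percentile(q,[2,50,98],axis=0).round(4))
t=q[q[:,2]<-.0]; print(cv2.minEnclosingCircle(t[:,:2].astype(np.float32)))
for x in np.arange(-.03,.031,.01):
    k=t[abs(t[:,0]-x)<.004]; print(x.round(3),len(k),k[:,2].min().round(4) if len(k) else "", np.median(k[:,2]).round(4) if len(k) else "")
```

```text
[ 0.43732063 -0.03186081  0.11433269] 0.05728672747248334 [[ 7.26944192e-05  9.99994680e-01 -3.26112289e-03]
 [ 9.99999496e-01 -6.94293099e-05  1.00132443e-03]
 [ 1.00109268e-03 -3.26119404e-03 -9.99994181e-01]]
5793 [[-0.0267 -0.0274 -0.0183]
 [ 0.001  -0.0002 -0.0166]
 [ 0.0291  0.027  -0.0053]]
((0.0001918909838423133, 0.00013106445840094239), 0.03056800365447998)
-0.03 157 -0.0183 -0.0169
-0.02 1316 -0.0186 -0.0154
-0.01 632 -0.022 -0.0165
0.0 433 -0.0218 -0.0169
0.01 511 -0.0219 -0.0169
0.02 956 -0.0186 -0.0168
0.03 701 -0.0194 -0.0144
```

View pics/w5.png

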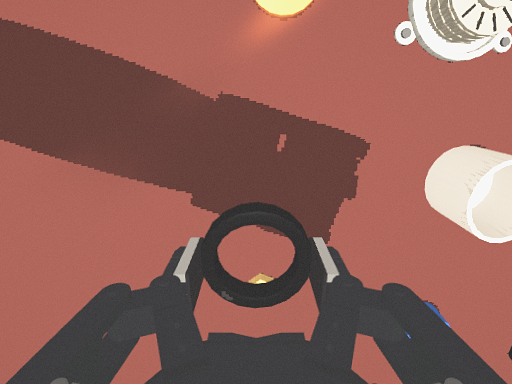

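The ring is held level and centred at (256,255). Carrying it over the drum.

Call:
carry_out:
  commands: "0.2 0.2 0 0 0 0; 0.5 0.5 0 0 0 0; 0.8 0.8 0 0 0 0; 1 1 0 0 0 0; 1 1 0 0 0 0"

```text
t: 13.2
eef_pos: [0.5598, 0.0903, 0.1136]
ee_rot: [[-0.003, 1.0, -0.003], [1.0, 0.003, 0.001], [0.001, -0.003, -1.0]]
contact_force: [-0.1, 0.1, -1.3]
width: 0.058
grip_force: 27.5
```

Call:
carry_out:
  commands: "0.2 0.25 0 0 0 0; 0.36 0.43 0 0 0 0; 0.36 0.43 0 0 0 0; 0.36 0.43 0.1 0 0 0; 0.36 0.43 0.2 0 0 0; 0.36 0.43 0.2 0 0 0; 0.36 0.43 0.2 0 0 0; 0.36 0.43 0.2 0 0 0"

```text
t: 14.0
eef_pos: [0.6102, 0.1305, 0.0923]
ee_rot: [[0.001, 1.0, 0.0], [1.0, -0.001, -0.0], [-0.0, 0.0, -1.0]]
contact_force: [0.5, 0.9, -0.8]
width: 0.0584
grip_force: 27.5
```

Call:
carry_out:
  commands: "0.008 -0.012 0.1 0 0 0; 0.008 -0.012 0.25 0 0 0; 0.008 -0.012 0.38 0 0 0; 0.008 -0.012 0.43 0 0 0; 0.008 -0.012 0.45 0 0 0; 0.008 -0.012 0.45 0 0 0; 0.008 -0.012 0.45 0 0 0"

```text
t: 14.7
eef_pos: [0.6095, 0.132, 0.0389]
ee_rot: [[-0.0, 1.0, 0.001], [1.0, 0.0, 0.0], [0.0, 0.001, -1.0]]
contact_force: [0.0, 0.3, -0.6]
width: 0.0578
grip_force: 27.5
```

Call:
carry_out:
  commands: "0 0 0.01 0 0 0; 0 0 0.02 0 0 0; 0 0 0.03 0 0 0; 0 0 0.03 0 0 0; 0 0 0.03 0 0 0"

```text
t: 15.2
eef_pos: [0.6092, 0.132, 0.0352]
ee_rot: [[-0.0, 1.0, 0.001], [1.0, 0.0, 0.0], [0.0, 0.001, -1.0]]
contact_force: [-2.2, 0.5, 4.3]
width: 0.0579
grip_force: 27.9
```

Call:
carry_out:
  commands: "0 0 0 0 0 0; 0 0 0 0 0 0; 0 0 0 0 0 0; 0 0 0 0 0 0; 0 0 0 0 0 0; 0 0 -0.1 0 0 0; 0 0 -0.4 0 0 0; 0 0 -0.7 0 0 0; 0 0 -1 0 0 0; 0 0 -1 0 0 0; 0 0 -1 0 0 0"
  fingers: 0

```text
t: 16.3
eef_pos: [0.6098, 0.132, 0.1568]
ee_rot: [[-0.0, 1.0, 0.004], [1.0, 0.0, 0.0], [0.0, 0.004, -1.0]]
contact_force: [-1.4, 0.2, -1.2]
width: 0.0853
grip_force: 0.0
```

Call:
carry_out:
  commands: "0.1 -0.3 -0.1 0 0 0; 0.2 -0.6 -0.2 0 0 0; 0.3 -0.8 -0.3 0 0 0; 0.3 -1 -0.3 0 0 0; 0.3 -1 -0.3 0 0 0; 0.3 -1 -0.3 0 0 0"

```text
t: 16.9
eef_pos: [0.4883, 0.1678, 0.1894]
ee_rot: [[-0.0, 1.0, -0.002], [1.0, 0.0, -0.0], [-0.0, -0.002, -1.0]]
contact_force: [0.2, 0.1, -0.2]
width: 0.0855
grip_force: 0.0
```

Run:
```python
from h import *
im,d,c=cap("wrist"); P=cloud(c,d); s=manip.observe(); print(s["eef_pos"],s["t"],s["width"])
print("ring",fit(P,(.609,.1315),.04,.048,.057),"boss",fit(P,(.609,.1315),.018,.042,.046))
print("connflange",fit(P,(.434,.2505),.035,.009,.016),"neck",fit(P,(.434,.2505),.025,.03,.04))
for n in("scene","side"):
    i2,d2,c2=cap(n);P2=cloud(c2,d2);print(n,"ring",fit(P2,(.609,.1315),.04,.047,.058))
save("w6.png",im)
```

```text
[0.48892965 0.16769499 0.18961144] 16.95 0.08569568465672212
ring (array([0.6096, 0.1324, 0.0303, 0.0512, 0.0526]), 1025) boss (array([0.6083, 0.1316, 0.0144, 0.0434, 0.0447]), 419)
connflange (array([0.4342, 0.2494, 0.0284, 0.0117, 0.0133]), 1313) neck (array([0.4344, 0.2493, 0.0154, 0.0339, 0.0354]), 685)
scene ring (array([0.6108, 0.1318, 0.0305, 0.0507, 0.0546]), 203)
side ring (array([0.6101, 0.1344, 0.032 , 0.051 , 0.0534]), 253)
```

View pics/w6.png

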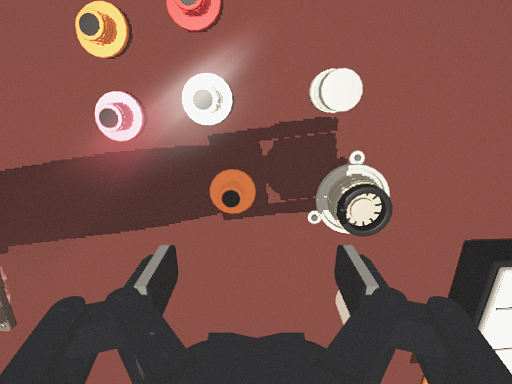

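Ring is home: top at 52 mm, boss showing through at (362,210). The metal connector is at (207,99), with pink (120,117), orange (232,190), (102,28) and red (193,5) kept clear. Approaching with the fingers part-closed.

Call:
carry_out:
  commands: "0.3 -0.2 0 0 0 0; 0.6 -0.4 0.2 0 0 0; 0.681 -0.455 0.5 0 0 0; 0.681 -0.455 0.8 0 0 0; 0.681 -0.455 0.85 0 0 0; 0.681 -0.455 0.85 0 0 0; 0.681 -0.455 0.85 0 0 0"
  fingers: 0.3

```text
t: 17.75
eef_pos: [0.4361, 0.2497, 0.0901]
ee_rot: [[0.001, 1.0, 0.002], [1.0, -0.001, 0.001], [0.001, 0.002, -1.0]]
contact_force: [0.7, -0.5, 0.5]
width: 0.0603
grip_force: 0.0
```

Run:
```python
from h import *
im,d,c=cap("wrist"); P=cloud(c,d); s=manip.observe(); print(s["eef_pos"],s["width"])
print("connflange",fit(P,(.434,.2505),.035,.009,.016),"neck",fit(P,(.434,.2505),.02,.03,.038))
```

```text
[0.43636816 0.24983178 0.09063747] 0.05963078562956734
connflange (array([0.4336, 0.2497, 0.0282, 0.0115, 0.013 ]), 1872) neck (array([0.4339, 0.2503, 0.0152, 0.0336, 0.0351]), 1085)
```

Call:
carry_out:
  commands: "0 -0.02 0.2 0 0 0; 0 -0.02 0.4 0 0 0; 0 -0.02 0.58 0 0 0; 0 -0.02 0.62 0 0 0; 0 -0.02 0.62 0 0 0; 0 -0.02 0.62 0 0 0"

```text
t: 18.4
eef_pos: [0.4335, 0.25, 0.0159]
ee_rot: [[0.0, 1.0, 0.003], [1.0, -0.0, 0.001], [0.001, 0.003, -1.0]]
contact_force: [0.4, 0.1, 0.9]
width: 0.0595
grip_force: 0.0
```

Call:
carry_out:
  commands: "0 0 0 0 0 0; 0 0 0 0 0 0; 0 0 0 0 0 0; 0 0 0 0 0 0; 0 0 0 0 0 0; 0 0 0 0 0 0; 0 0 0 0 0 0; 0 0 0 0 0 0; 0 0 0 0 0 0; 0 0 0 0 0 0"
  fingers: 1
  force: 35

```text
t: 19.4
eef_pos: [0.4329, 0.25, 0.0155]
ee_rot: [[-0.0, 1.0, 0.002], [1.0, 0.0, 0.001], [0.001, 0.002, -1.0]]
contact_force: [-1.8, -0.5, 6.8]
width: 0.0286
grip_force: 34.6
```

Call:
carry_out:
  commands: "0 0 -0.1 0 0 0; 0 0 -0.3 0 0 0; 0 0 -0.6 0 0 0; 0 0 -0.9 0 0 0; 0 0 -1 0 0 0; 0 0 -1 0 0 0; 0 0 -1 0 0 0"

```text
t: 20.1
eef_pos: [0.4308, 0.2493, 0.1326]
ee_rot: [[-0.0, 1.0, -0.002], [1.0, 0.0, -0.001], [-0.001, -0.002, -1.0]]
contact_force: [-0.9, -0.7, -2.0]
width: 0.0287
grip_force: 34.9
```

Run:
```python
from h import *
im,d,c=cap("wrist"); P=cloud(c,d); s=manip.observe(); print(s["eef_pos"],s["width"],s["contact_force"])
save("w7.png",im)
R=np.array(s["ee_rot"]);Q=(P.reshape(-1,3)-s["eef_pos"])@R
m=(np.hypot(Q[:,0],Q[:,1])<.034)&(Q[:,2]<.016)
q=Q[m&(Q[:,2]>-.001)]; print("flange",np.percentile(q,[2,50,98],axis=0).round(4),cv2.minEnclosingCircle(q[:,:2].astype(np.float32)))
for x in(-.022,.022):
  k=q[abs(q[:,0]-x)<.003]; print(x,len(k),np.percentile(k[:,2],[10,50,90]).round(4) if len(k) else "")
q=Q[m&(abs(Q[:,1])<.012)&(abs(Q[:,0])<.013)&(Q[:,2]>-.03)&(Q[:,2]<-.01)]
for x in(-.009,0,.009):
  k=q[abs(q[:,0]-x)<.003]; print(x,len(k),np.median(k[:,2]).round(4) if len(k) else "")
```

```text
[0.43028909 0.24909492 0.13182478] 0.028648851695317834 [-2.90663209e-01 -2.09496388e-03 -2.23766851e+00]
flange [[ 0.0031 -0.024   0.0008]
 [ 0.0166  0.0013  0.0033]
 [ 0.0272  0.0258  0.0081]] ((0.0002921611303463578, 0.0008740959456190467), 0.027917563915252686)
-0.022 7 [0.0029 0.0035 0.0037]
0.022 652 [0.0025 0.0033 0.0048]
-0.009 370 -0.019
0 447 -0.0191
0.009 561 -0.0187
```

View pics/w7.png

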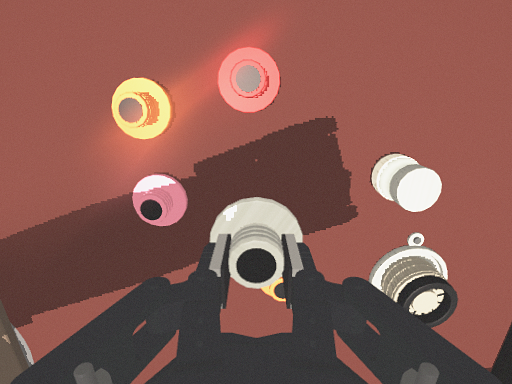

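The connector is held upright, neck top at (257,268). Carrying it over the stack.

Call:
carry_out:
  commands: "-0.2 0.2 0 0 0 0; -0.4 0.5 0 0 0 0; -0.6 0.8 0 0 0 0; -0.8 1 0 0 0 0; -0.974 1 0 0 0 0; -0.974 1 0 0 0 0"

```text
t: 20.75
eef_pos: [0.551, 0.1304, 0.131]
ee_rot: [[0.003, 1.0, -0.005], [1.0, -0.003, -0.001], [-0.001, -0.005, -1.0]]
contact_force: [-0.6, 0.3, -1.3]
width: 0.0289
grip_force: 35.1
```

Call:
carry_out:
  commands: "0 0.2 0 0 0 0; 0 0.47 0 0 0 0; 0 0.47 0 0 0 0; 0 0.47 0.1 0 0 0; 0 0.47 0.3 0 0 0; 0 0.47 0.3 0 0 0; 0 0.47 0.3 0 0 0; 0 0.47 0.3 0 0 0"

```text
t: 21.55
eef_pos: [0.6082, 0.1331, 0.0987]
ee_rot: [[-0.0, 1.0, 0.001], [1.0, 0.0, 0.0], [0.0, 0.001, -1.0]]
contact_force: [0.4, -0.2, -1.2]
width: 0.0284
grip_force: 35.2
```

Call:
carry_out:
  commands: "-0.006 0.008 0.1 0 0 0; -0.006 0.008 0.2 0 0 0; -0.006 0.008 0.26 0 0 0; -0.006 0.008 0.28 0 0 0; -0.006 0.008 0.28 0 0 0; -0.006 0.008 0.28 0 0 0"

```text
t: 22.15
eef_pos: [0.6095, 0.132, 0.0647]
ee_rot: [[0.0, 1.0, 0.0], [1.0, -0.0, 0.0], [0.0, 0.0, -1.0]]
contact_force: [0.8, -0.5, -1.2]
width: 0.0292
grip_force: 35.2
```

Call:
carry_out:
  commands: "0 0 0.01 0 0 0; 0 0 0.02 0 0 0; 0 0 0.025 0 0 0; 0 0 0.025 0 0 0; 0 0 0.025 0 0 0"

```text
t: 22.65
eef_pos: [0.6096, 0.132, 0.0625]
ee_rot: [[-0.0, 1.0, 0.001], [1.0, 0.0, -0.0], [-0.0, 0.001, -1.0]]
contact_force: [-2.8, -0.8, 5.6]
width: 0.0287
grip_force: 35.8
```

Contact at the expected height. Releasing, then on towards the cap.

Call:
carry_out:
  commands: "0 0 0 0 0 0; 0 0 0 0 0 0; 0 0 0 0 0 0; 0 0 0 0 0 0; 0 0 0 0 0 0; 0 0 0 0 0 0; 0 0 0 0 0 0; 0 0 -0.1 0 0 0; 0 0 -0.4 0 0 0; 0 0 -0.7 0 0 0; 0 0 -1 0 0 0; 0 0 -1 0 0 0; 0 0 -1 0 0 0"
  fingers: 0

```text
t: 23.95
eef_pos: [0.61, 0.1321, 0.1838]
ee_rot: [[-0.0, 1.0, 0.004], [1.0, 0.0, 0.0], [0.0, 0.004, -1.0]]
contact_force: [-0.7, 0.2, -0.3]
width: 0.0856
grip_force: 0.0
```

Call:
carry_out:
  commands: "-0.3 0 0 0 0 0; -0.6 0 0 0 0 0; -0.9 0 0 0 0 0; -1 0 0 0 0 0; -1 0 0 0 0 0; -1 0 0 0 0 0"

```text
t: 24.55
eef_pos: [0.6087, 0.0128, 0.1805]
ee_rot: [[0.0, 1.0, -0.002], [1.0, -0.0, 0.001], [0.001, -0.002, -1.0]]
contact_force: [-0.2, -0.8, -0.7]
width: 0.0853
grip_force: 0.0
```

Run:
```python
from h import *
im,d,c=cap("wrist"); P=cloud(c,d); s=manip.observe(); print(s["eef_pos"],s["t"],s["width"])
X=(.6096,.132)
print("neck",fit(P,X,.022,.077,.087),"flange",fit(P,X,.034,.056,.063))
for n in("scene","side"):
    i2,d2,c2=cap(n);P2=cloud(c2,d2);print(n,"neck",fit(P2,X,.022,.077,.087),"flange",fit(P2,X,.034,.056,.064))
save("w8.png",im)
```

```text
[0.60882763 0.0131614  0.18082929] 24.6 0.08534836407994079
neck (array([0.6106, 0.1315, 0.0152, 0.0808, 0.0824]), 1136) flange (array([0.6104, 0.1318, 0.028 , 0.0587, 0.0602]), 2099)
scene neck (array([0.6107, 0.1327, 0.016 , 0.0799, 0.0842]), 112) flange (array([0.6109, 0.1318, 0.0281, 0.0584, 0.0624]), 188)
side neck (array([0.6103, 0.135 , 0.016 , 0.0806, 0.0827]), 128) flange (array([0.609 , 0.1338, 0.0282, 0.0583, 0.0626]), 229)
```

View pics/w8.png

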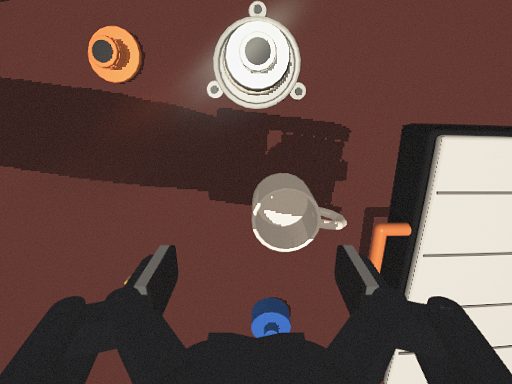

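Connector home: neck top at 81 mm, centred at (258,50). Mug (287,212) undisturbed, cap at (271,318). Moving over the cap.

Call:
carry_out:
  commands: "-0.3 0 0 0 0 0; -0.6 0 0 0 0 0; -0.9 0 0 0 0 0; -1 0.1 0 0 0 0; -1 0.1 0 0 0 0"

```text
t: 25.2
eef_pos: [0.6221, -0.1089, 0.1817]
ee_rot: [[0.001, 1.0, 0.001], [1.0, -0.001, -0.0], [-0.0, 0.001, -1.0]]
contact_force: [0.1, 0.6, 0.1]
width: 0.0852
grip_force: 0.0
```

Call:
carry_out:
  commands: "-0.3 0 0 0 0 0; -0.6 0.05 0 0 0 0; -0.74 0.07 0.2 0 0 0; -0.74 0.07 0.5 0 0 0; -0.74 0.07 0.6 0 0 0; -0.74 0.07 0.6 0 0 0; -0.74 0.07 0.6 0 0 0; -0.74 0.07 0.6 0 0 0"

```text
t: 26.0
eef_pos: [0.631, -0.1964, 0.112]
ee_rot: [[-0.001, 1.0, 0.003], [1.0, 0.001, -0.002], [-0.002, 0.003, -1.0]]
contact_force: [-0.6, 0.1, 0.1]
width: 0.0852
grip_force: 0.0
```

Run:
```python
from h import *
im,d,c=cap("wrist"); P=cloud(c,d); s=manip.observe(); print(s["eef_pos"],s["width"],s["ee_rot"][2])
X=(.628,-.197)
print("cap",fit(P,X,.04,.026,.034),"knob",fit(P,X,.03,.04,.05))
```

```text
[ 0.63098902 -0.19664341  0.11201602] 0.08578977393415403 [-0.00169538  0.0035207  -0.99999237]
cap (array([ 0.6288, -0.197 ,  0.0272,  0.0295,  0.031 ]), 2377) knob (array([ 0.6287, -0.1968,  0.01  ,  0.0434,  0.0447]), 430)
```

Call:
carry_out:
  commands: "0 -0.018 0.3 0 0 0; 0 -0.018 0.6 0 0 0; 0 -0.018 0.8 0 0 0; 0 -0.018 0.89 0 0 0; 0 -0.018 0.89 0 0 0; 0 -0.018 0.89 0 0 0; 0 -0.018 0.89 0 0 0"

```text
t: 26.75
eef_pos: [0.6292, -0.1975, 0.0053]
ee_rot: [[-0.0, 1.0, 0.004], [1.0, 0.0, -0.002], [-0.002, 0.004, -1.0]]
contact_force: [-0.2, 0.0, -0.3]
width: 0.0855
grip_force: 0.0
```

Call:
carry_out:
  commands: "0 0 0 0 0 0; 0 0 0 0 0 0; 0 0 0 0 0 0; 0 0 0 0 0 0; 0 0 0 0 0 0; 0 0 0 0 0 0; 0 0 0 0 0 0; 0 0 0 0 0 0; 0 0 0 0 0 0; 0 0 0 0 0 0"
  fingers: 1
  force: 25

```text
t: 27.75
eef_pos: [0.6281, -0.1971, 0.004]
ee_rot: [[-0.0, 1.0, 0.001], [1.0, 0.0, -0.001], [-0.001, 0.001, -1.0]]
contact_force: [-1.5, -0.2, 5.4]
width: 0.0524
grip_force: 25.7
```

Call:
carry_out:
  commands: "0 0 -0.1 0 0 0; 0 0 -0.3 0 0 0; 0 0 -0.6 0 0 0; 0 0 -0.9 0 0 0; 0 0 -1 0 0 0; 0 0 -1 0 0 0; 0 0 -1 0 0 0"

```text
t: 28.45
eef_pos: [0.6265, -0.1963, 0.121]
ee_rot: [[0.0, 1.0, -0.002], [1.0, -0.0, 0.001], [0.001, -0.002, -1.0]]
contact_force: [-0.3, 0.9, -1.2]
width: 0.0523
grip_force: 26.4
```

Run:
```python
from h import *
im,d,c=cap("wrist"); P=cloud(c,d); s=manip.observe(); print(s["eef_pos"],s["width"],s["contact_force"])
save("w9.png",im)
R=np.array(s["ee_rot"]);Q=(P.reshape(-1,3)-s["eef_pos"])@R
m=np.hypot(Q[:,0],Q[:,1])<.033
q=Q[m&(abs(Q[:,1])<.024)&(Q[:,2]>-.033)&(Q[:,2]<-.022)]; print("top",len(q),np.median(q[:,2]),cv2.minEnclosingCircle(q[:,:2].astype(np.float32)))
for x in(-.02,0,.02): 
  k=q[abs(q[:,0]-x)<.003]; print(x,len(k),np.median(k[:,2]) if len(k) else "")
q=Q[m&(abs(Q[:,1])<.013)&(abs(Q[:,0])<.013)&(Q[:,2]>-.05)&(Q[:,2]<-.034)]; print("knob",len(q),np.median(q,axis=0))
```

```text
[ 0.62596533 -0.19605077  0.11997979] 0.0524667011967954 [-0.05862729  0.37909821 -1.4845498 ]
top 6223 -0.02649070133640464 ((-0.0002616455312818289, 0.0008798689814284444), 0.027509059756994247)
-0.02 439 -0.026474592945707302
0 612 -0.026542929643253395
0.02 926 -0.026406696634889433
knob 1467 [ 0.00225029  0.00123001 -0.04020333]
```

View pics/w9.png

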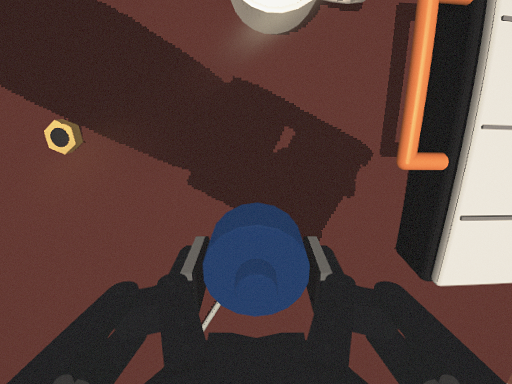

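Cap is held level at (257,265). Carrying it over the neck.

Call:
carry_out:
  commands: "0.2 0 0 0 0 0; 0.5 0 0 0 0 0; 0.8 0 0 0 0 0; 1 -0.1 0 0 0 0; 1 -0.1 0 0 0 0"

```text
t: 29.0
eef_pos: [0.6126, -0.0732, 0.1192]
ee_rot: [[-0.003, 1.0, -0.007], [1.0, 0.003, 0.003], [0.003, -0.007, -1.0]]
contact_force: [-0.2, -0.1, -0.6]
width: 0.0524
grip_force: 26.4
```

Call:
carry_out:
  commands: "0.3 0 0 0 0 0; 0.6 0 0 0 0 0; 0.9 0 0 0 0 0; 1 -0.03 0 0 0 0; 1 -0.03 0 0 0 0"

```text
t: 29.5
eef_pos: [0.6108, 0.0441, 0.121]
ee_rot: [[-0.002, 1.0, -0.003], [1.0, 0.002, -0.0], [-0.0, -0.003, -1.0]]
contact_force: [0.3, -0.4, -0.8]
width: 0.0522
grip_force: 26.4
```

Call:
carry_out:
  commands: "0.2 0 0 0 0 0; 0.5 0 0 0 0 0; 0.72 0 0 0 0 0; 0.72 0 0 0 0 0; 0.72 0 0 0 0 0; 0.72 0 0 0 0 0; 0.72 0 0 0 0 0; 0.72 0 0 0 0 0"

```text
t: 30.3
eef_pos: [0.612, 0.1284, 0.1227]
ee_rot: [[0.002, 1.0, -0.0], [1.0, -0.002, -0.0], [-0.0, -0.0, -1.0]]
contact_force: [0.0, -0.4, -0.2]
width: 0.0522
grip_force: 26.4
```

Call:
carry_out:
  commands: "0.027 -0.012 0 0 0 0; 0.027 -0.012 0.1 0 0 0; 0.027 -0.012 0.2 0 0 0; 0.027 -0.012 0.2 0 0 0; 0.027 -0.012 0.2 0 0 0"

```text
t: 30.8
eef_pos: [0.6097, 0.1329, 0.0974]
ee_rot: [[-0.0, 1.0, -0.002], [1.0, 0.0, -0.0], [-0.0, -0.002, -1.0]]
contact_force: [0.3, 0.4, -0.9]
width: 0.0523
grip_force: 26.4
```

Call:
carry_out:
  commands: "-0.008 0.008 0.05 0 0 0; -0.008 0.008 0.12 0 0 0; -0.008 0.008 0.2 0 0 0; -0.008 0.008 0.25 0 0 0; -0.008 0.008 0.27 0 0 0; -0.008 0.008 0.27 0 0 0; -0.008 0.008 0.27 0 0 0"

```text
t: 31.5
eef_pos: [0.6116, 0.1319, 0.0665]
ee_rot: [[0.0, 1.0, 0.0], [1.0, -0.0, 0.0], [0.0, 0.0, -1.0]]
contact_force: [1.4, -0.0, -0.1]
width: 0.0523
grip_force: 26.4
```

Call:
carry_out:
  commands: "0 0 0.01 0 0 0; 0 0 0.02 0 0 0; 0 0 0.02 0 0 0; 0 0 0.02 0 0 0"

```text
t: 31.9
eef_pos: [0.6114, 0.1319, 0.064]
ee_rot: [[0.0, 1.0, 0.0], [1.0, -0.0, -0.0], [-0.0, 0.0, -1.0]]
contact_force: [0.6, 0.7, -1.0]
width: 0.0525
grip_force: 26.4
```

Call:
carry_out:
  commands: "0 0 0.007 0 0 0; 0 0 0.014 0 0 0; 0 0 0.016 0 0 0; 0 0 0.016 0 0 0"

```text
t: 32.3
eef_pos: [0.6116, 0.1319, 0.063]
ee_rot: [[-0.0, 1.0, 0.0], [1.0, 0.0, -0.0], [-0.0, 0.0, -1.0]]
contact_force: [-2.2, -2.2, 5.2]
width: 0.0528
grip_force: 26.9
```

Contact with the flange. Releasing and backing away.

Call:
carry_out:
  commands: "0 0 0 0 0 0; 0 0 0 0 0 0; 0 0 0 0 0 0; 0 0 0 0 0 0; 0 0 0 0 0 0; 0 0 0 0 0 0; 0 0 -0.1 0 0 0; 0 0 -0.4 0 0 0; 0 0 -0.7 0 0 0; 0 0 -1 0 0 0; 0 0 -1 0 0 0; 0 0 -1 0 0 0"
  fingers: 0

```text
t: 33.5
eef_pos: [0.6122, 0.132, 0.1843]
ee_rot: [[-0.0, 1.0, 0.004], [1.0, 0.0, 0.0], [0.0, 0.004, -1.0]]
contact_force: [0.0, -0.4, 0.3]
width: 0.0855
grip_force: 0.0
```

Call:
carry_out:
  commands: "-0.3 -0.1 0 0 0 0; -0.6 -0.3 0 0 0 0; -0.9 -0.5 0 0 0 0; -1 -0.6 0 0 0 0; -1 -0.6 0 0 0 0; -1 -0.6 0 0 0 0"

```text
t: 34.1
eef_pos: [0.5393, 0.0123, 0.1814]
ee_rot: [[0.001, 1.0, -0.001], [1.0, -0.001, 0.001], [0.001, -0.001, -1.0]]
contact_force: [-0.1, -0.0, 0.8]
width: 0.0851
grip_force: 0.0
```

Run:
```python
from h import *
X=(.611,.132); out=[]
print(manip.observe()["t"],manip.observe()["eef_pos"])
for n in("wrist","scene","side"):
    im,d,c=cap(n);P=cloud(c,d)
    print(n,"captop",fit(P,X,.036,.085,.094),"knob",fit(P,X,.02,.099,.108))
    u,v=map(int,proj(c,(*X,.05))); u=min(max(u,65),446); v=min(max(v,65),318)
    out.append(cv2.resize(im[v-65:v+65,u-65:u+65],None,fx=2,fy=2,interpolation=cv2.INTER_CUBIC))
    if n!="wrist":
        for k,Y,r,a,b in(("mug",(.645,-.024),.055,.055,.07),("jar",(.571,.26),.04,.05,.06),("nut",(.444,-.145),.03,.009,.02)): print("  ",k,fit(P,Y,r,a,b))
save("fin.png",np.hstack(out))
```

```text
34.1 [0.53929884 0.01233003 0.18143264]
wrist captop (array([0.612 , 0.1317, 0.0273, 0.0886, 0.0903]), 3266) knob (array([0.612 , 0.1315, 0.0102, 0.1025, 0.104 ]), 608)
scene captop (array([0.6126, 0.1318, 0.0277, 0.0881, 0.0913]), 307) knob (array([0.6129, 0.1324, 0.0105, 0.1017, 0.1053]), 52)
   mug (array([ 0.6497, -0.0251,  0.0465,  0.0597,  0.064 ]), 191)
   jar (array([0.5713, 0.2587, 0.0203, 0.054 , 0.0569]), 185)
   nut (array([ 0.4441, -0.1451,  0.0157,  0.0117,  0.0152]), 64)
side captop (array([0.6102, 0.1336, 0.0276, 0.0883, 0.0923]), 313) knob (array([0.6127, 0.1341, 0.0106, 0.1024, 0.1054]), 56)
   mug (array([ 0.6454, -0.0253,  0.0427,  0.0602,  0.0635]), 211)
   jar (array([0.5698, 0.2601, 0.0205, 0.0541, 0.0564]), 278)
   nut (array([ 0.444 , -0.1444,  0.0154,  0.0121,  0.0146]), 83)
```

View pics/fin.png

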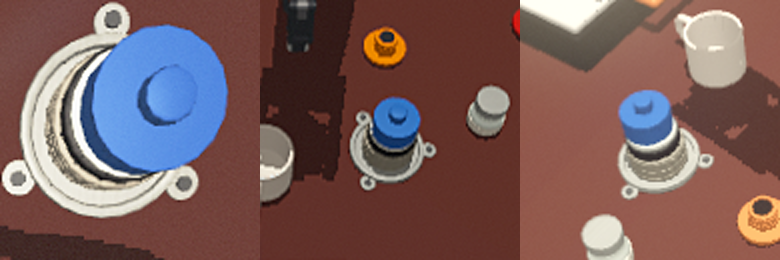

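The three views show the whole stack upright in the seat: cap top at 89 mm, knob at 103 mm as expected, with the cap at (160,95), (397,123) and (648,115) in the crops. The mug, jar and nut have not moved. Handing in.

```bash
python3 -c "
from station import manip
print(manip.close_job())"
```

```text
the job is handed in; nothing more can be done
None
```

The filter unit is built in the seat, in the order asked (drum, ring, connector, cap), with every part measured home and upright, the mug, jar and nut measured unmoved, the screwdriver kept clear of, and the job handed in at about 34 s.

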